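Tap a taper-shank arbor home in a bench socket

ROBOT

A 6-joint arm with a two-finger parallel gripper is mounted at the origin on a cart in front of the work surface, level with it; the furniture and walls round the work are solid. World frame = base frame: x ahead of the robot, y to its left, z up, the work surface at z = 0. Lengths are in m, angles in rad, forces in N, time in s.
With the tool pointing down it reaches from about 0.3 to 0.875 m from the base axis. Payload 6.4 kg.
Tool frame: the origin (TCP) lies between the finger pads; the fingertips stand 22 mm ahead of it and the grasp point (between the pads) lies 3 mm ahead of it; z points along the fingers, y is the line along which they close (so a half turn about z gives the same grasp; the last joint's range is limited). The gripper opens to 85 mm and grips with 20 to 120 N. Pads are 22 mm wide; open, the fingers measure 114 mm over their backs; the gripper's body (76 mm by 85 mm) begins 54 mm behind the grasp point. The pads swing forward as they close: fully open they stand 13 mm farther back than shut.
Start: joints at [1.039, 0.181, 1.607, -0, 1.354, -0.206], TCP at [0.184, 0.545, 0.253] pointing down, gripper open.
Joint ranges: [-2.99, 2.99], [-0.89, 2.07], [0.3, 2.58], [-1.14, 4.28], [0, 2.63], [-3.12, 3.12]. Speed limits (rad/s): [2.57, 2.57, 3.01, 3.14, 3.14, 3.14].

INTERFACE

Orientations are given as a unit quaternion [w, x, y, z].
In Python, from bench import ctrl, imaging, workorder gives the robot as it stands.
- The arm moves only by the shell command python3 -m pendant 'ROWS' [OPENING]. ROWS is JSON, a list of rows, each a list of 4 numbers: the shift along the tool's x, y, z in cm, then the turn about the tool's z in degrees. In form: [[dx, dy, dz, roll], ...]. A call has 1 to 12 rows; each row is the pose to reach, as a shift and turn from the pose commanded when the call began, along the tool's axes at that moment; what a row does not reach only later rows make up. A row lasts 1/12 s, in which the tool goes at most 41.7 mm and 7.16 degrees, less where a joint would pass 70% of its speed; a pose out of reach is approached as far as the arm can. A call with a gripper value outside its range is refused whole. OPENING is the opening, from 0 (shut) to 1 (fully open), set as the call begins (- or left out, the last holds). The fingers move at their own pace and stop on an object; the grip force is fixed at half the most. Time passes only in rows, so rows that repeat a pose let the fingers close. It gives the time, the measured TCP pose, the force, the opening and the grip force at its end, in the units of the state.
- ctrl.get_obs(): the state, without advancing time (a new reading comes with each control period).
- imaging.camera(name): name is "scene" or "top"; returns the picture (420x560x3 uint8, red, green, blue); there is no depth.
- imaging.camera_info(name): a dict with "K" (3x3 intrinsics, pixels), "T" (4x4, takes a point from camera to world coordinates). Camera axes: x right, y up, looking along -z (the intrinsics and any distortion apply to the point x, -y, -z); pixel columns grow to the right and rows downward; lengths in m; the calibration is good to about 2 mm. A picture is of the moment at which its call begins. camera_info takes no time and is no camera call.
- workorder.hand_in(): hands the job in; it is judged then, once.
The state is a dict: "time_s": time; "q": joint angles; "dq": joint speeds; "joint_efforts": joint torques, N m; "eef_pos": TCP position; "eef_rot": TCP orientation; "wrist_force": force on the tool from outside, world axes, zero at the start; "torque": the same for the moment, N m; "opening": opening from 0.0 (shut) to 1.0 (fully open); "grasp_force": force on a finger pad.
Only numpy, scipy, OpenCV 4.12 (cv2) and the standard library are available. Lean on these libraries where they do the work, as an engineer would, in place of code of your own. Each camera call takes 0.05 s, during which the arm holds its last target. There are 200 camera calls.

TASK

Take the brass-banded taper-shank arbor out of the rack, stand it shank down in the green taper socket and let go of it while its collar still stands a few millimetres proud. Then pick up the hardwood block and tap the arbor's head down with it, lifting the block clear between taps, until the collar sits flush on the socket's face; make the last stroke a firm push of 20 to 40 N, kept up for half a second, to lock the taper, and never strike harder than 60 N. Put the block back down on the bench, and leave the other two holders in the rack.

Things in the scene. Friction and masses are not known exactly. Their poses are not given: they have to be found in the camera images.
- arbor: Steel arbor with brass band and the tallest head. Origin: centre of the collar's underside; z up its axis. Above: collar 36 mm across, 8 mm thick, then a dark head 22 mm across, 47 mm tall (grip here), flat top at +55 mm. Below: tapered shank 55 mm long, 23 mm across narrowing to about 14 mm at the tip. 0.3 kg. Starts upright in a rack hole, collar lying on the plate.
- arbor_top (a point): Centre of the flat top of the arbor's head, where it is tapped: 55 mm above the arbor's origin along its axis. Once the arbor is home the blow is hard: coming down at 30 mm/s can peak above 40 N for an instant, so come down at 10 to 20 mm/s.
- socket: Green cast taper socket, fixed to the bench: base 110 x 110 x 16 mm, round body 60 mm across, 85 mm tall. Origin: centre of its underside. Let go in it, the arbor stays standing 3 to 6 mm proud. Driving it on takes 2 to 4 N more per mm, 9 to 20 N in all (friction varies), until the collar meets the face; there it stops dead and the force rises steeply. The taper then holds it.
- socket_mouth (a point): Centre of the taper hole's mouth in the flat steel face on top of the socket, 85 mm above the bench. The hole is vertical, 22 mm across at the mouth, with the shank's taper; the shank first touches all round when the collar is 7 mm above the face. Flush: collar's underside less than 1.5 mm above the face. A steady push of 20 N or more there locks it; over 60 N spoils it.
- rack: Aluminium plate 80 x 240 x 12 mm on two dark end plates (fixed), plate top 75 mm above the bench. Three 26 mm holes in a row along the rack's own y axis, at y = -80, 0 and +80 mm, each holding one arbor or holder. Origin: centre of the footprint on the bench.
- tapping_block: Dark hardwood block, 36 (x) x 100 (y) x 30 (z) mm, 0.07 kg, lying on the bench. Origin: centre of its underside; y along its length. Grip it across its 36 mm width; its underside is a good striking face.
- spare_blue: Holder with a blue band, straight shank, head 26 mm across and 22 mm tall, hanging in another rack hole. Leave it alone. Origin: centre of its collar's underside.
- spare_red: Holder with a red band, straight shank, head 24 mm across and 28 mm tall, hanging in another rack hole. Leave it alone. Origin: centre of its collar's underside.
Mind the look-alikes: they are no part of the job. There is more than one size of the socket; the job needs the larger. What is shaped like the arbor but orange is not meant.

How it is judged:
On the way, in this order (a step that is already met when the one before it is completed fails the run):
1. the arbor stands by itself in the socket, upright and released, its collar 2 to 9 mm proud of the face (horizontal distance between arbor and socket_mouth below 0.003 m and angle between arbor's own z axis and vertical below 0.05 rad and z of arbor in the frame of socket_mouth between 0.002 and 0.009 m and contact force between the fingers and arbor below 0.1 N), for 0.2 s.
2. the block taps the arbor's head while the collar is still proud (contact force between tapping_block and arbor above 3 N and z of arbor in the frame of socket_mouth above 0.0015 m and horizontal distance between arbor and socket_mouth below 0.003 m and angle between arbor's own z axis and vertical below 0.05 rad).
3. the block is lifted clear of the arbor after the tap (contact force between tapping_block and arbor below 0.05 N), for 0.05 s.
4. after that, the block pushes the flush arbor with 20 N or more, steadily, which locks it (contact force between tapping_block and arbor above 20 N and z of arbor in the frame of socket_mouth below 0.0015 m and horizontal distance between arbor and socket_mouth below 0.003 m and angle between arbor's own z axis and vertical below 0.05 rad), for 0.3 s.
At the end, for the whole second after the job is handed in: The arbor stands upright in the socket (within 3 mm and 0.05 rad), its collar less than 1.5 mm above the face, at rest; the block lies at rest on the bench (its origin lower than 60 mm), off the arbor (horizontal distance between arbor and socket_mouth below 0.003 m and angle between arbor's own z axis and vertical below 0.05 rad and z of arbor in the frame of socket_mouth below 0.0015 m and height (world z) of tapping_block below 0.06 m and linear speed of tapping_block below 0.02 m/s and linear speed of arbor below 0.01 m/s and contact force between tapping_block and arbor below 0.05 N); the robot touches nothing.
It fails at once if the block strikes or pushes the arbor with more than 60 N (contact force between tapping_block and arbor above 60 N).
It fails at once if the blue or the red holder moved more than 20 mm (distance of any of spare_blue, spare_red from where it was at the start of the episode above 0.02 m).
It also fails if it takes over 72 s, if anything falls off the work surface, if the arm or the gripper's body presses on something with over 40 N, if the wrist force passes 120 N, or if a joint passes its speed limit or range.

## Working session

There is one attempt and no reset: what is moved stays moved. The work goes in short steps, Python scripts to look and compute and a shell command to move; the robot and the scene stay as the last step left them, time stands still between calls to the robot, and variables do not carry over. Pictures are saved under pics/ and viewed, at most 10 in all, crops included, and the job is handed in when it is done.

```bash
mkdir -p pics; python3 - <<'E'
from bench import ctrl, imaging
import cv2, numpy as np
for n in("scene","top"):
    im=imaging.camera(n); cv2.imwrite(f"pics/{n}0.png",cv2.resize(im[:,:,::-1],None,fx=1.42,fy=1.42,interpolation=cv2.INTER_CUBIC))
    cv2.imwrite(f"pics/{n}0_raw.png",im[:,:,::-1])
    i=imaging.camera_info(n); print(n,np.round(i["K"],1).tolist(),np.round(i["T"],3).tolist(),[k for k in i])
print(ctrl.get_obs())
E
```

```text
scene [[505.2, 0.0, 281.4], [0.0, 505.2, 217.7], [0.0, 0.0, 1.0]] [[0.902, 0.329, -0.281, 0.223], [-0.432, 0.706, -0.561, -0.664], [0.014, 0.627, 0.779, 1.02], [0.0, 0.0, 0.0, 1.0]] ['K', 'T']
top [[471.0, 0.0, 280.9], [0.0, 471.0, 201.9], [0.0, 0.0, 1.0]] [[0.029, 0.981, -0.191, 0.331], [-1.0, 0.03, 0.002, -0.008], [0.008, 0.191, 0.982, 1.18], [0.0, 0.0, 0.0, 1.0]] ['K', 'T']
{'time_s': 0.1, 'q': array([ 1.03868121e+00,  1.81477560e-01,  1.60790066e+00,  2.03326603e-05,
        1.35380296e+00, -2.06316129e-01]), 'dq': array([-3.83898747e-04,  5.09083808e-04, -2.64155023e-03, -8.12613100e-05,
       -2.90525327e-04, -4.01339371e-04]), 'joint_efforts': array([ 1.01374950e-03, -4.45874083e+01, -3.52236307e+01, -7.98774363e-05,
        4.18143682e-03, -4.23049892e-05]), 'eef_pos': array([0.18378646, 0.5443528 , 0.25247169]), 'eef_rot': array([-2.95894564e-04,  1.62182108e-01,  9.86760525e-01, -7.37157200e-04]), 'wrist_force': array([0.33115745, 0.40112159, 0.11308973]), 'torque': array([-0.00503264,  0.04670438, -0.02269415]), 'grasp_force': 0.0, 'opening': 1.000605871852315}
```

View pics/scene0.png

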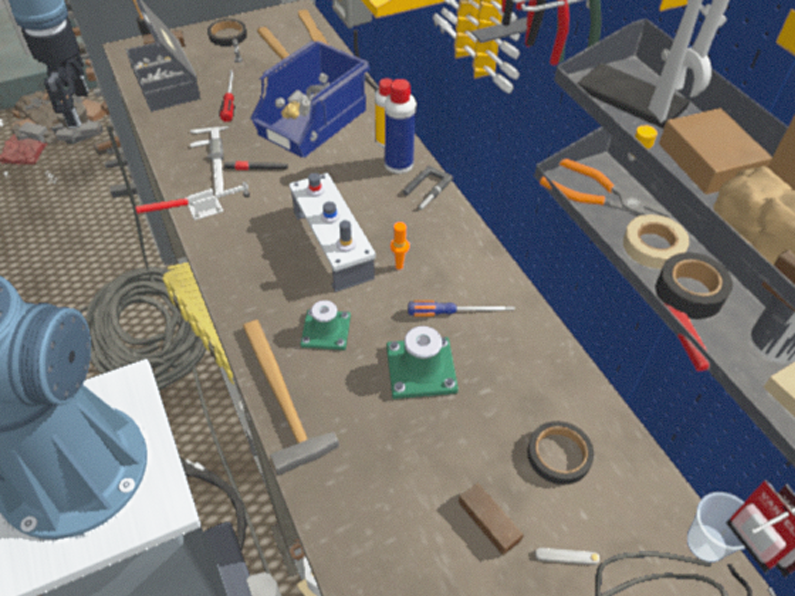

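View pics/top0.png

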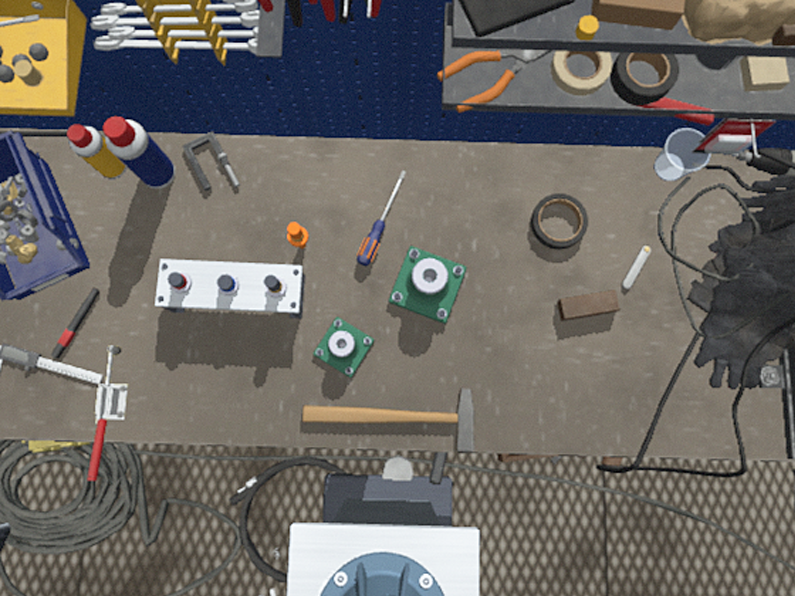

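Candidates in the top view: the arbor at (275,285) in the rack has a brass band. Its look-alikes are the blue holder (228,284), the red holder (178,282) and the orange arbor (297,234). The larger socket is at (430,277), the small one at (342,345), and the block at (588,305). I'll check these in close crops.

```bash
python3 - <<'E'
import cv2, numpy as np
t=cv2.imread("pics/top0_raw.png"); s=cv2.imread("pics/scene0_raw.png")
f=lambda im,r,c,h,w,k:cv2.resize(im[r:r+h,c:c+w],None,fx=k,fy=k,interpolation=cv2.INTER_CUBIC)
# top: rows165-235, cols 100-350 ; block
a=f(t,165,180,70,160,5)   # 800x350
b=f(t,195,385,40,60,6)    # 360x240
c=f(s,150,190,40,73,6)    # 438x240 
cv2.imwrite("pics/crop1.png",np.vstack([a,np.hstack([b,c,np.zeros((240,2,3),np.uint8)])]))
d=f(s,115,200,160,130,3.7)
e=f(s,335,315,60,60,5)
out=np.zeros((592,800,3),np.uint8); out[:d.shape[0],:d.shape[1]]=d; out[:300,490:790]=e
cv2.imwrite("pics/crop2.png",out)
E
```

```text
(no output)
```

View pics/crop1.png

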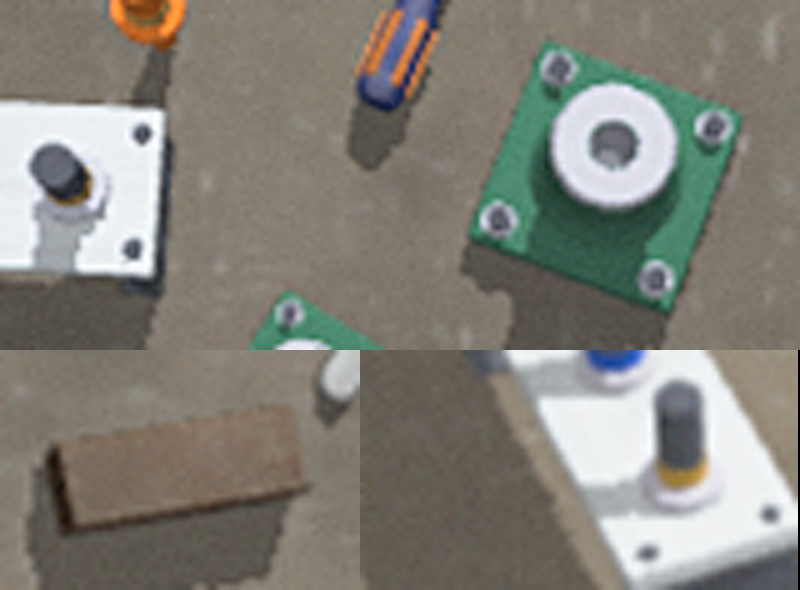

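View pics/crop2.png

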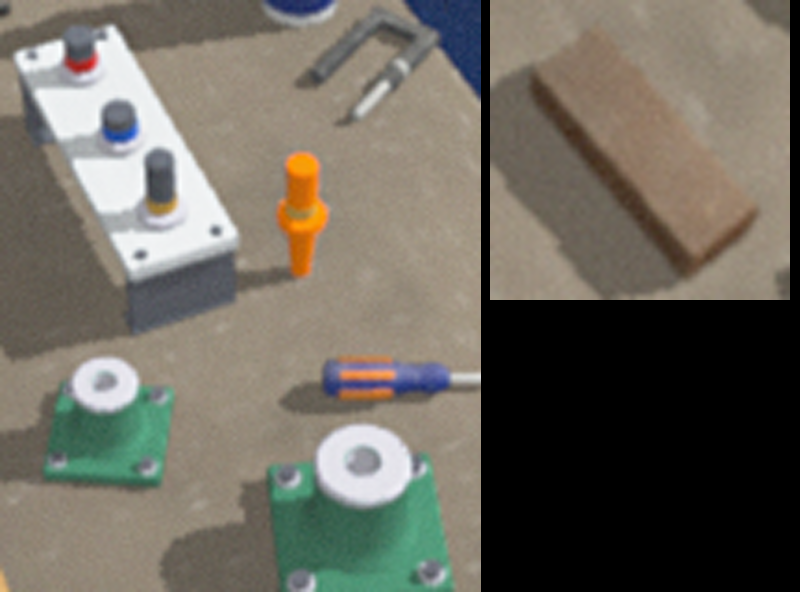

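The crops confirm the choices: the brass-banded arbor has the tallest head and sits in the end hole. Its head top is at raw top px (190.0,197.2) and raw scene px (243.1,156.4). The large socket's face centre is at (302.4,193.8) / (298.0,240.3), and the block's top centre at (414.6,213.9) / (345.6,363.6).

```bash
cat > h.py <<'E'
import numpy as np
from bench import ctrl, imaging
from scipy.spatial.transform import Rotation as R
def plane(n,u,v,z):
    i=imaging.camera_info(n);K=np.array(i["K"]);T=np.array(i["T"])
    d=np.linalg.solve(K,[u,v,1.]);d=T[:3,:3]@(d*[1,-1,-1]);o=T[:3,3]
    return o+d*(z-o[2])/d[2]
def proj(n,p):
    i=imaging.camera_info(n);K=np.array(i["K"]);T=np.array(i["T"])
    c=(T[:3,:3].T@(np.array(p)-T[:3,3]))*[1,-1,-1]; c=K@c; return c[:2]/c[2]
def rot():
    w,x,y,z=ctrl.get_obs()["eef_rot"]; return R.from_quat([x,y,z,w])
def delta(p): # world target of TCP -> tool-axis shift cm
    return np.round(rot().inv().apply(np.array(p)-ctrl.get_obs()["eef_pos"])*100,2)
E
python3 - <<'E'
from h import *
print("arbor",plane("top",190.0,197.2,.13),plane("scene",243.1,156.4,.13))
print("socket",plane("top",302.4,193.8,.085),plane("scene",298,240.3,.085))
print("block",plane("top",414.6,213.9,.03),plane("scene",345.6,363.6,.03))
g=lambda x,y:plane("top",385+(x+.5)/6-.5,195+(y+.5)/6-.5,.03)
print("blk corners",[np.round(g(*c),3)[:2] for c in((55,100),(290,55),(305,138),(70,172))])
r=lambda x,y:plane("top",(x+.5)/1.42-.5,(y+.5)/1.42-.5,.075)
print("rack",[np.round(r(*c),3)[:2] for c in((159,260),(302,267),(300,313),(156,306))])
print(rot().as_matrix().round(3))
E
```

```text
arbor [0.53944453 0.19632974 0.13      ] [0.54135232 0.19538403 0.13      ]
socket [ 0.56476201 -0.06099473  0.085     ] [ 0.56516627 -0.06647578  0.085     ]
block [ 0.53407706 -0.34296439  0.03      ] [ 0.53277995 -0.35159273  0.03      ]
blk corners [array([ 0.539, -0.291]), array([ 0.561, -0.389]), array([ 0.526, -0.394]), array([ 0.509, -0.297])]
rack [array([0.58 , 0.397]), array([0.575, 0.155]), array([0.496, 0.153]), array([0.501, 0.394])]
[[-0.947  0.32  -0.001]
 [ 0.32   0.947 -0.001]
 [ 0.    -0.002 -1.   ]]
```

```bash
python3 -m pendant '[[-44.8,-21.6,0,71],[-44.8,-21.6,0,71],[-44.8,-21.6,0,71],[-44.8,-21.6,0,71],[-44.8,-21.6,0,71],[-44.8,-21.6,0,71],[-44.8,-21.6,0,71],[-44.8,-21.6,0,71],[-44.8,-21.6,0,71],[-44.8,-21.6,0,71],[-44.8,-21.6,0,71],[-44.8,-21.6,0,71]]' 1; python3 -c "
from h import *
print(delta([.5404,.1959,.2]),rot().as_matrix().round(3).tolist())"
```

```text
time_s: 1.1
eef_pos: [0.5405, 0.1947, 0.2529]
eef_rot: [-0.0, 0.705, 0.709, -0.0]
wrist_force: [0.7, -0.6, 1.2]
opening: 0.998
grasp_force: 0.0
[ 0.12 -0.    5.29] [[-0.005, 1.0, -0.0], [1.0, 0.005, -0.0], [-0.0, -0.0, -1.0]]
```

```bash
python3 -m pendant '[[0,0,4,0],[0,0,8,0],[0,0,11,0],[0.1,0,13,0],[0.1,0,14,0],[0.1,0,14,0],[0.1,0,14,0]]' 1; python3 - <<'E'
from h import *
import cv2
f=lambda im,r,c,h,w,k:cv2.resize(im[r:r+h,c:c+w,::-1],None,fx=k,fy=k,interpolation=cv2.INTER_CUBIC)
import numpy as np
s=imaging.camera("scene");t=imaging.camera("top")
cv2.imwrite("pics/g1.png",np.hstack([f(s,120,200,90,80,5),f(t,160,150,90,80,5)]))
E
```

```text
time_s: 1.68
eef_pos: [0.5395, 0.1978, 0.1136]
eef_rot: [-0.0, 0.705, 0.709, -0.0]
wrist_force: [0.4, 0.1, 0.5]
opening: 0.998
grasp_force: 0.0
```

View pics/g1.png

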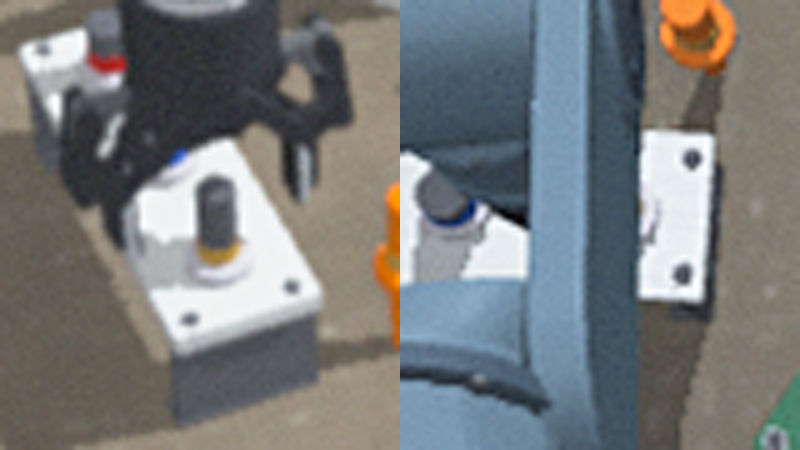

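```bash
python3 - <<'E'
from h import *
c=lambda p:(np.round((proj("scene",p)-[200,120]+.5)*5),p)
for x in(.4895,.497,.582,.5895):
  for y in(.187,.198,.209):
    print(*c((x,y,.104)))
print(c((.5395,.198,.13)), ctrl.get_obs()["eef_pos"])
E
```

```text
[131. 263.] (0.4895, 0.187, 0.104)
[123. 249.] (0.4895, 0.198, 0.104)
[115. 235.] (0.4895, 0.209, 0.104)
[145. 259.] (0.497, 0.187, 0.104)
[137. 244.] (0.497, 0.198, 0.104)
[129. 230.] (0.497, 0.209, 0.104)
[300. 208.] (0.582, 0.187, 0.104)
[291. 194.] (0.582, 0.198, 0.104)
[283. 181.] (0.582, 0.209, 0.104)
[313. 204.] (0.5895, 0.187, 0.104)
[305. 190.] (0.5895, 0.198, 0.104)
[296. 177.] (0.5895, 0.209, 0.104)
(array([213., 182.]), (0.5395, 0.198, 0.13)) [0.54070843 0.19804977 0.11525191]
```

```bash
python3 -m pendant '[[0,0,0,0],[0,0,0,0],[0,0,0,0],[0,0,0,0],[0,0,0,0],[0,0,0,0],[0,0,-1,0],[0,0,-4,0],[0,0,-7,0],[0,0,-10,0],[0,0,-10,0],[0,0,-10,0]]' 0; python3 -c "
from h import *
print(delta([.565,-.0637,.213]))"
```

```text
time_s: 2.78
eef_pos: [0.5403, 0.1979, 0.2156]
eef_rot: [0.001, 0.705, 0.709, 0.002]
wrist_force: [1.0, -0.5, -4.5]
opening: 0.241
grasp_force: 60.4
[-26.18   2.31   0.25]
```

```bash
python3 -m pendant '[[-3,0.3,0,0],[-7,0.7,0,0],[-11,1,0,0],[-15,1.4,0,0],[-19,1.8,0,0],[-23,2.1,0,0],[-25.5,2.3,0,0],[-26.2,2.3,0,0],[-26.2,2.3,0,0],[-26.2,2.3,0,0],[-26.2,2.3,0,0]]'; python3 - <<'E'
from h import *
import cv2
f=lambda im,r,c,h,w,k:cv2.resize(im[r:r+h,c:c+w,::-1],None,fx=k,fy=k,interpolation=cv2.INTER_CUBIC)
s=imaging.camera("scene");t=imaging.camera("top")
cv2.imwrite("pics/s1.png",np.hstack([f(s,165,260,100,80,5),f(t,145,260,100,80,5)]))
print(ctrl.get_obs()["eef_pos"],delta([.565,-.0637,.213]))
E
```

```text
time_s: 3.7
eef_pos: [0.5631, -0.0626, 0.2123]
eef_rot: [-0.001, 0.705, 0.71, -0.0]
wrist_force: [-0.5, 0.2, -2.0]
opening: 0.244
grasp_force: 60.2
[ 0.56352807 -0.06246361  0.21284719] [-0.12  0.15 -0.02]
```

View pics/s1.png

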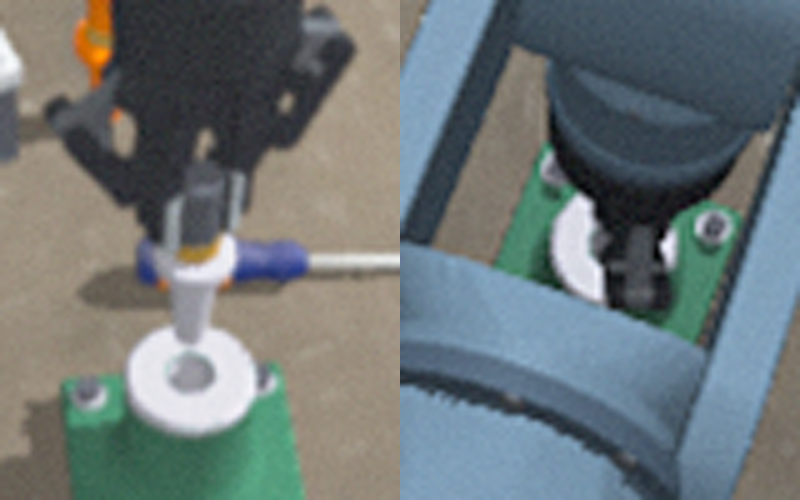

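```bash
python3 -m pendant '[[0,0,1,0],[0,0,2,0],[0,0,2.8,0],[0,0,2.8,0],[0,0,2.8,0],[0,0,2.8,0]]'; python3 - <<'E'
from h import *
import cv2
s0=cv2.imread("pics/scene0_raw.png");t0=cv2.imread("pics/top0_raw.png")
f=lambda im,r,c,h,w,k:cv2.resize(im[r:r+h,c:c+w],None,fx=k,fy=k,interpolation=cv2.INTER_CUBIC)
s=imaging.camera("scene")[:,:,::-1]
cv2.imwrite("pics/s2_raw.png",s)
cv2.imwrite("pics/s2.png",np.hstack([f(s,200,278,58,39,10),f(s0,200,278,58,39,10)]))
for n,im,u,v,z in(("scene",s0,298,240,.085),("top",t0,302.4,193.8,.085)):
    b=im.min(axis=2)>165
    cs,_=cv2.findContours(b.astype(np.uint8),cv2.RETR_EXTERNAL,cv2.CHAIN_APPROX_NONE)
    c=[c for c in cs if cv2.pointPolygonTest(c,(u,v),False)>=0]
    for k in c:
        e=cv2.fitEllipse(cv2.convexHull(k)); print(n,e,plane(n,*e[0],z))
print(ctrl.get_obs()["eef_pos"],ctrl.get_obs()["wrist_force"])
E
```

```text
time_s: 4.3
eef_pos: [0.5639, -0.0641, 0.1852]
eef_rot: [-0.0, 0.705, 0.709, -0.0]
wrist_force: [0.5, -0.1, -2.5]
opening: 0.239
grasp_force: 60.2
scene ((298.03131103515625, 239.90438842773438), (21.401142120361328, 26.114295959472656), 100.8763427734375) [ 0.56573872 -0.06550059  0.085     ]
top ((302.3089294433594, 193.42807006835938), (23.62603187561035, 24.320579528808594), 113.92947387695312) [ 0.56565892 -0.06075999  0.085     ]
[ 0.56411584 -0.06420943  0.18556571] [-0.50961719 -0.09326876 -3.3575943 ]
```

View pics/s2.png

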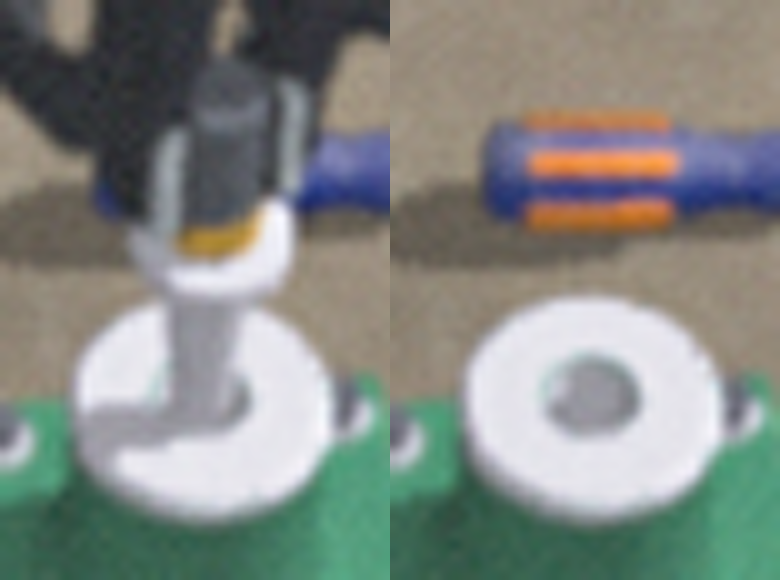

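```bash
python3 - <<'E'
from h import *
a=np.linspace(0,2*np.pi,200)
P=lambda p:(proj("scene",p)-[278,200]+.5)*10
print("hole",P((.5657,-.0655,.085)))
for oz in(.144,.146,.148):
  def circ(x,y,z,r): return np.array([P((x+r*np.cos(t),y+r*np.sin(t),z)) for t in a])
  for n,z,r in(("coll under",oz,.018),("coll top",oz+.008,.018),("tip",oz-.055,.007),("head top",oz+.055,.011)):
    c=circ(.5657,-.0655,z,r); print(oz,n,"x",c.min(0)[0].round(),c.max(0)[0].round(),"y",c.min(0)[1].round(),c.max(0)[1].round())
J=np.array([P((.5667,-.0655,.145))-P((.5657,-.0655,.145)),P((.5657,-.0645,.145))-P((.5657,-.0655,.145))]); print("px per mm x,y",J)
E
```

```text
hole [205.16140946 404.09949825]
0.144 coll under x 134.0 297.0 y 182.0 310.0
0.144 coll top x 135.0 299.0 y 159.0 288.0
0.144 tip x 175.0 236.0 y 369.0 418.0
0.144 head top x 174.0 278.0 y 46.0 125.0
0.146 coll under x 134.0 298.0 y 176.0 305.0
0.146 coll top x 135.0 300.0 y 153.0 282.0
0.146 tip x 176.0 237.0 y 364.0 413.0
0.146 head top x 175.0 279.0 y 40.0 119.0
0.148 coll under x 135.0 298.0 y 171.0 299.0
0.148 coll top x 136.0 300.0 y 148.0 277.0
0.148 tip x 176.0 237.0 y 359.0 408.0
0.148 head top x 175.0 279.0 y 33.0 113.0
px per mm x,y [[ 4.04741044 -1.50638289]
 [-2.04795306 -3.23307419]]
```

```bash
python3 -m pendant '[[0.18,0.1,0,0],[0.18,0.1,0.5,0],[0.18,0.1,1,0],[0.18,0.1,1.5,0],[0.18,0.1,2,0],[0.18,0.1,2,0],[0.18,0.1,2,0]]'; python3 -m pendant '[[0,0,0.4,0],[0,0,0.8,0],[0,0,1.2,0],[0,0,1.6,0],[0,0,1.6,0],[0,0,1.6,0]]'
```

```text
time_s: 4.93
eef_pos: [0.5644, -0.0621, 0.1645]
eef_rot: [-0.001, 0.705, 0.709, -0.0]
wrist_force: [-0.3, 0.8, -3.6]
opening: 0.243
grasp_force: 60.2
time_s: 5.43
eef_pos: [0.5647, -0.0618, 0.1487]
eef_rot: [-0.001, 0.705, 0.709, 0.0]
wrist_force: [2.3, 3.8, -4.8]
opening: 0.244
grasp_force: 60.0
```

```bash
python3 -m pendant '[[0.06,0.03,0,0],[0.12,0.07,0,0],[0.12,0.07,0,0],[0.12,0.07,0,0]]'; python3 -m pendant '[[0,0,0.25,0],[0,0,0.5,0],[0,0,0.5,0],[0,0,0.5,0]]'
```

```text
time_s: 5.77
eef_pos: [0.5654, -0.0613, 0.1493]
eef_rot: [-0.0, 0.705, 0.709, -0.0]
wrist_force: [-0.8, 1.7, -2.8]
opening: 0.238
grasp_force: 60.0
time_s: 6.1
eef_pos: [0.5656, -0.0611, 0.1441]
eef_rot: [-0.0, 0.705, 0.709, 0.0]
wrist_force: [1.4, 2.4, -4.5]
opening: 0.242
grasp_force: 60.2
```

```bash
python3 -m pendant '[[0.06,0.03,0,0],[0.12,0.06,0.2,0],[0.12,0.06,0.4,0],[0.12,0.06,0.5,0],[0.12,0.06,0.5,0],[0.12,0.06,0.5,0]]'; python3 -m pendant '[[0,0,0.0,0],[0,0,0.0,0]]'
```

```text
time_s: 6.6
eef_pos: [0.566, -0.06, 0.1391]
eef_rot: [-0.0, 0.705, 0.709, -0.0]
wrist_force: [0.2, 0.3, -2.5]
opening: 0.242
grasp_force: 60.1
time_s: 6.77
eef_pos: [0.5662, -0.06, 0.1394]
eef_rot: [0.0, 0.705, 0.709, -0.0]
wrist_force: [-0.7, 0.7, -3.4]
opening: 0.244
grasp_force: 60.1
```

```bash
python3 -m pendant '[[0.03,0,0.2,0],[0.03,0,0.4,0],[0.03,0,0.5,0],[0.03,0,0.5,0],[0.03,0,0.5,0]]'; python3 -m pendant '[[0,0,0.1,0],[0,0,0.2,0],[0,0,0.2,0],[0,0,0.2,0]]'
```

```text
time_s: 7.18
eef_pos: [0.566, -0.0596, 0.1341]
eef_rot: [-0.0, 0.705, 0.709, -0.0]
wrist_force: [0.2, 0.0, -3.2]
opening: 0.242
grasp_force: 60.1
time_s: 7.52
eef_pos: [0.5661, -0.0596, 0.1322]
eef_rot: [-0.0, 0.705, 0.709, -0.0]
wrist_force: [0.3, 0.7, -2.4]
opening: 0.244
grasp_force: 60.1
```

```bash
python3 -m pendant '[[0,0,0.1,0],[0,0,0.1,0],[0,0,0.1,0]]'; python3 -m pendant '[[0,0,0.1,0],[0,0,0.1,0],[0,0,0.1,0],[0,0,0.1,0],[0,0,0.1,0],[0,0,0.1,0]]' 1;  python3 -m pendant '[[0,0,-3,0],[0,0,-6,0],[0,0,-10,0],[0,0,-13,0],[0,0,-13,0]]'
```

```text
time_s: 7.77
eef_pos: [0.5661, -0.0596, 0.1312]
eef_rot: [-0.0, 0.705, 0.709, -0.0]
wrist_force: [-0.4, 1.4, -3.0]
opening: 0.242
grasp_force: 60.1
time_s: 8.27
eef_pos: [0.5663, -0.0597, 0.1305]
eef_rot: [0.0, 0.705, 0.709, 0.0]
wrist_force: [-0.6, 0.4, 0.8]
opening: 0.995
grasp_force: 0.0
time_s: 8.68
eef_pos: [0.5696, -0.0606, 0.2684]
eef_rot: [0.006, 0.705, 0.709, 0.003]
wrist_force: [0.6, -0.9, 1.4]
opening: 1.002
grasp_force: 0.0
```

```bash
python3 -m pendant '[[-4,0,0,0],[-8,0,0,0],[-12,0,0,0],[-16,0,0,-11],[-20,0,0,-11],[-24,0,0,-11],[-26,0,0,-11],[-27,0,0,-11],[-28,0,0,-11],[-28.8,-3.2,0,-11],[-28.8,-3.2,0,-11],[-28.8,-3.2,0,-11]]' 1; python3 - <<'E'
from h import *
import cv2
f=lambda im,r,c,h,w,k:cv2.resize(im[r:r+h,c:c+w,::-1],None,fx=k,fy=k,interpolation=cv2.INTER_CUBIC)
s=imaging.camera("scene");t=imaging.camera("top")
cv2.imwrite("pics/b1_rawscene.png",s[:,:,::-1]);cv2.imwrite("pics/b1_rawtop.png",t[:,:,::-1])
z=lambda a:cv2.copyMakeBorder(a,0,600-a.shape[0],0,0,cv2.BORDER_CONSTANT)
cv2.imwrite("pics/b1.png",np.hstack([z(f(s,195,270,60,44,9)),z(f(s,300,300,100,66,6))]))
print(rot().as_matrix().round(3).tolist(),ctrl.get_obs()["q"])
E
```

```text
time_s: 9.68
eef_pos: [0.5352, -0.3469, 0.2601]
eef_rot: [-0.0, 0.634, 0.773, 0.0]
wrist_force: [0.8, -0.9, 0.2]
opening: 1.002
grasp_force: 0.0
[[-0.198, 0.98, 0.001], [0.98, 0.198, -0.0], [-0.0, 0.001, -1.0]] [-7.59514822e-01  3.14205604e-01  1.42900773e+00  5.83617092e-04
  1.39765435e+00 -9.58449288e-01]
```

View pics/b1.png

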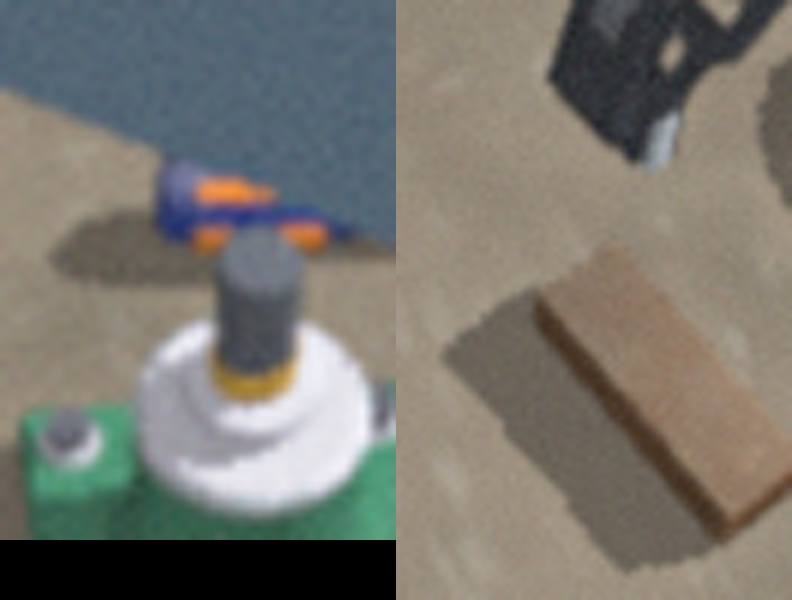

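The arbor stands upright and free, slightly proud; its head top is at crop px (260,258). The block is clear below the open fingers.

```bash
python3 -m pendant '[[0.4,0,4,0],[0.4,0,8,0],[0.4,0,12,0],[0.4,0,16,0],[0.4,0,18,0],[0.4,0,20,0],[0.4,0,21,0],[0.4,0,22,0],[0.4,0,22.5,0],[0.4,0,22.5,0],[0.4,0,22.5,0]]' 1;
```

```text
time_s: 10.7
eef_pos: [0.5357, -0.3442, 0.0363]
eef_rot: [0.001, 0.634, 0.774, -0.0]
wrist_force: [0.2, 0.4, 0.6]
opening: 0.999
grasp_force: 0.0
```

```bash
python3 -m pendant '[[0,0,0.4,0],[0,0,0.8,0],[0,0,0.8,0],[0,0,0.8,0]]'; python3 -m pendant '[[0,0,0,0],[0,0,0,0],[0,0,0,0],[0,0,0,0],[0,0,0,0],[0,0,0,0]]' 0;  python3 -m pendant '[[0,0,-2,0],[0,0,-6,0],[0,0,-10,0],[0,0,-14,0],[0,0,-18,0],[0,0,-20,0],[0,0,-20,0],[0,0,-20,0]]'; python3 -c "
from h import *
print(delta([.5662,-.0597,.21]))"
```

```text
time_s: 11.03
eef_pos: [0.5349, -0.3438, 0.0273]
eef_rot: [-0.0, 0.634, 0.773, 0.0]
wrist_force: [0.2, -0.7, 0.1]
opening: 1.0
grasp_force: 0.0
time_s: 11.53
eef_pos: [0.5353, -0.3441, 0.0276]
eef_rot: [0.0, 0.634, 0.773, -0.0]
wrist_force: [0.4, 0.6, 1.3]
opening: 0.409
grasp_force: 62.0
time_s: 12.2
eef_pos: [0.5354, -0.3442, 0.2286]
eef_rot: [0.001, 0.634, 0.773, -0.0]
wrist_force: [0.8, 0.2, -1.1]
opening: 0.413
grasp_force: 61.7
[27.3   8.61  1.82]
```

```bash
python3 -m pendant '[[4,1.2,0,0],[8,2.5,0,0],[12,3.8,0,0],[16,5,0,0],[20,6.3,0,0],[24,7.6,0,0],[26,8.2,0,0],[27,8.5,0,0],[27.3,8.6,0,0],[27.3,8.6,0,0],[27.3,8.6,0,0],[27.3,8.6,0,0]]'; python3 -m pendant '[[0,0,1,0],[0,0,2,0],[0,0,3,0],[0,0,4,0],[0,0,4.5,0],[0,0,4.5,0],[0,0,4.5,0]]'
python3 - <<'E'
from h import *
import cv2
f=lambda im,r,c,h,w,k:cv2.resize(im[r:r+h,c:c+w,::-1],None,fx=k,fy=k,interpolation=cv2.INTER_CUBIC)
s=imaging.camera("scene")
cv2.imwrite("pics/t1.png",f(s,170,255,85,90,7))
print(delta([.5662,-.0597,.174]))
E
```

```text
time_s: 13.2
eef_pos: [0.5655, -0.0609, 0.2268]
eef_rot: [-0.0, 0.635, 0.773, -0.0]
wrist_force: [-0.9, -0.8, -0.6]
opening: 0.412
grasp_force: 61.7
time_s: 13.78
eef_pos: [0.5654, -0.0592, 0.1817]
eef_rot: [-0.001, 0.634, 0.773, -0.0]
wrist_force: [0.0, -0.1, -0.8]
opening: 0.405
grasp_force: 61.7
[-0.05  0.03  0.84]
```

View pics/t1.png

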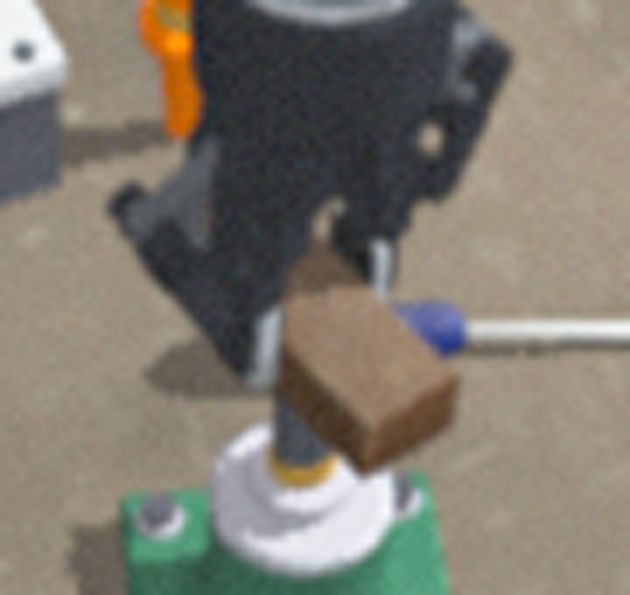

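The block is level above the arbor's head at (300,430), with both pads holding it well, so I'll start tapping.

```bash
python3 -m pendant '[[0,0,0.2,0],[0,0,0.4,0],[0,0,0.5,0],[0,0,0.6,0],[0,0,0.7,0],[0,0,0.8,0],[0,0,0.9,0],[0,0,0.9,0]]'; python3 -m pendant '[[0,0,0.1,0],[0,0,0.2,0],[0,0,0.2,0]]'
```

```text
time_s: 14.5
eef_pos: [0.5656, -0.0593, 0.173]
eef_rot: [-0.0, 0.634, 0.773, -0.0]
wrist_force: [0.3, 0.4, -0.6]
opening: 0.409
grasp_force: 61.7
time_s: 14.75
eef_pos: [0.5658, -0.0594, 0.1714]
eef_rot: [0.0, 0.634, 0.773, 0.0]
wrist_force: [-0.4, 0.2, -0.7]
opening: 0.414
grasp_force: 61.9
```

```bash
python3 -m pendant '[[0,0,0.1,0],[0,0,0.1,0]]'; python3 -m pendant '[[0,0,0.1,0],[0,0,0.1,0]]'; python3 -m pendant '[[0,0,0.1,0],[0,0,0.1,0]]'
```

```text
time_s: 14.92
eef_pos: [0.566, -0.0594, 0.1708]
eef_rot: [0.0, 0.634, 0.773, 0.0]
wrist_force: [0.4, 0.6, 2.3]
opening: 0.411
grasp_force: 62.1
time_s: 15.08
eef_pos: [0.5661, -0.0594, 0.1699]
eef_rot: [0.001, 0.634, 0.773, 0.0]
wrist_force: [-0.6, 0.6, 4.0]
opening: 0.408
grasp_force: 62.3
time_s: 15.25
eef_pos: [0.5662, -0.0595, 0.1692]
eef_rot: [0.001, 0.634, 0.773, 0.0]
wrist_force: [-1.6, 1.0, 6.0]
opening: 0.406
grasp_force: 62.6
```

The tap registered at about 7 N with the collar still proud. I'll lift clear and tap again.

```bash
python3 -m pendant '[[0,0,-0.5,0],[0,0,-1,0],[0,0,-1,0],[0,0,-1,0]]'; python3 -m pendant '[[0,0,0.2,0],[0,0,0.4,0],[0,0,0.6,0],[0,0,0.7,0],[0,0,0.8,0],[0,0,0.9,0],[0,0,1,0],[0,0,1.1,0],[0,0,1.1,0]]';python3 -m pendant '[[0,0,0.1,0],[0,0,0.1,0]]'
```

```text
time_s: 15.58
eef_pos: [0.5658, -0.0593, 0.1785]
eef_rot: [0.0, 0.634, 0.773, 0.0]
wrist_force: [0.0, 0.3, -1.3]
opening: 0.409
grasp_force: 61.8
time_s: 16.33
eef_pos: [0.5664, -0.0595, 0.1687]
eef_rot: [0.001, 0.634, 0.774, 0.0]
wrist_force: [-1.9, 0.9, 7.2]
opening: 0.413
grasp_force: 62.8
time_s: 16.5
eef_pos: [0.5666, -0.0596, 0.1682]
eef_rot: [0.001, 0.634, 0.774, 0.0]
wrist_force: [-2.2, 0.7, 9.8]
opening: 0.408
grasp_force: 63.0
```

Lift clear once more, then drive on to flush.

```bash
python3 -m pendant '[[0,0,-0.5,0],[0,0,-1,0],[0,0,-1,0],[0,0,-1,0]]'; python3 -m pendant '[[0,0,0.2,0],[0,0,0.4,0],[0,0,0.6,0],[0,0,0.7,0],[0,0,0.8,0],[0,0,0.9,0],[0,0,1,0],[0,0,1.1,0],[0,0,1.1,0]]';python3 -m pendant '[[0,0,0.1,0],[0,0,0.1,0]]';python3 -m pendant '[[0,0,0.05,0],[0,0,0.05,0]]';python3 -m pendant '[[0,0,0.05,0],[0,0,0.05,0]]'
```

```text
time_s: 16.83
eef_pos: [0.5659, -0.0594, 0.1766]
eef_rot: [0.0, 0.634, 0.773, 0.0]
wrist_force: [0.2, 0.4, -1.1]
opening: 0.409
grasp_force: 61.7
time_s: 17.58
eef_pos: [0.5663, -0.0594, 0.1679]
eef_rot: [0.001, 0.634, 0.774, 0.0]
wrist_force: [-6.3, 0.8, 17.7]
opening: 0.412
grasp_force: 64.0
time_s: 17.75
eef_pos: [0.5664, -0.0595, 0.1679]
eef_rot: [0.001, 0.634, 0.774, 0.0]
wrist_force: [-9.2, 3.4, 21.6]
opening: 0.411
grasp_force: 64.8
time_s: 17.92
eef_pos: [0.5665, -0.0595, 0.1679]
eef_rot: [0.001, 0.634, 0.774, 0.0]
wrist_force: [-11.3, 3.0, 24.9]
opening: 0.41
grasp_force: 65.1
time_s: 18.08
eef_pos: [0.5665, -0.0595, 0.1678]
eef_rot: [0.001, 0.634, 0.774, 0.0]
wrist_force: [-10.9, 2.7, 28.1]
opening: 0.406
grasp_force: 65.5
```

The collar has bottomed out: position is fixed at 0.168 and the force is rising. Holding the push.

```bash
python3 -m pendant '[[0,0,0.03,0],[0,0,0.03,0],[0,0,0.03,0],[0,0,0.03,0],[0,0,0.03,0],[0,0,0.03,0],[0,0,0.03,0],[0,0,0.03,0],[0,0,0.03,0],[0,0,0.03,0]]'; python3 -m pendant '[[0,0,-0.5,0],[0,0,-1,0],[0,0,-4,0],[0,0,-6,0],[0,0,-6,0]]'
```

```text
time_s: 18.92
eef_pos: [0.5665, -0.0595, 0.1678]
eef_rot: [0.001, 0.634, 0.774, 0.0]
wrist_force: [-12.9, 3.7, 30.6]
opening: 0.408
grasp_force: 65.6
time_s: 19.33
eef_pos: [0.5681, -0.06, 0.2275]
eef_rot: [0.003, 0.634, 0.773, 0.001]
wrist_force: [1.6, -1.1, -0.4]
opening: 0.405
grasp_force: 61.7
```

```bash
python3 -m pendant '[[-4,-1.2,0,0],[-8,-2.5,0,0],[-12,-3.8,0,0],[-16,-5,0,0],[-20,-6.3,0,0],[-24,-7.6,0,0],[-26,-8.2,0,0],[-27,-8.5,0,0],[-27.3,-8.6,0,0],[-27.3,-8.6,0,0],[-27.3,-8.6,0,0]]'; python3 -m pendant '[[0,0,4,0],[0,0,8,0],[0,0,12,0],[0,0,15,0],[0,0,17,0],[0,0,18,0],[0,0,18.7,0],[0,0,19,0],[0,0,19.2,0],[0,0,19.2,0],[0,0,19.2,0]]'
```

```text
time_s: 20.25
eef_pos: [0.5352, -0.3423, 0.2224]
eef_rot: [-0.001, 0.633, 0.774, 0.0]
wrist_force: [0.6, 0.3, -1.3]
opening: 0.41
grasp_force: 61.7
time_s: 21.17
eef_pos: [0.5359, -0.3445, 0.0326]
eef_rot: [0.001, 0.634, 0.773, -0.0]
wrist_force: [-0.0, -0.6, -0.4]
opening: 0.407
grasp_force: 61.6
```

```bash
python3 -m pendant '[[0,0,0.2,0],[0,0,0.4,0],[0,0,0.5,0],[0,0,0.5,0]]'; python3 -m pendant '[[0,0,0,0],[0,0,0,0],[0,0,0,0],[0,0,0,0],[0,0,0,0],[0,0,0,0]]' 1;  python3 -m pendant '[[0,0,-2,0],[0,0,-6,0],[0,0,-10,0],[0,0,-14,0],[0,0,-18,0],[0,0,-20,0],[0,0,-20,0],[0,0,-20,0]]'
python3 - <<'E'
from h import *
import cv2
s=imaging.camera("scene")
cv2.imwrite("pics/end.png",cv2.resize(s[190:400,240:440,::-1],None,fx=2.8,fy=2.8,interpolation=cv2.INTER_CUBIC))
E
```

```text
time_s: 21.5
eef_pos: [0.5356, -0.3445, 0.0276]
eef_rot: [0.001, 0.634, 0.773, -0.0]
wrist_force: [-2.3, 2.1, 7.0]
opening: 0.411
grasp_force: 62.7
time_s: 22.0
eef_pos: [0.5349, -0.3438, 0.0258]
eef_rot: [-0.0, 0.634, 0.773, 0.0]
wrist_force: [0.3, -0.6, 0.4]
opening: 1.001
grasp_force: 0.0
time_s: 22.67
eef_pos: [0.5356, -0.3444, 0.2278]
eef_rot: [0.002, 0.634, 0.773, -0.0]
wrist_force: [-0.9, 0.5, -0.9]
opening: 0.999
grasp_force: 0.0
```

View pics/end.png

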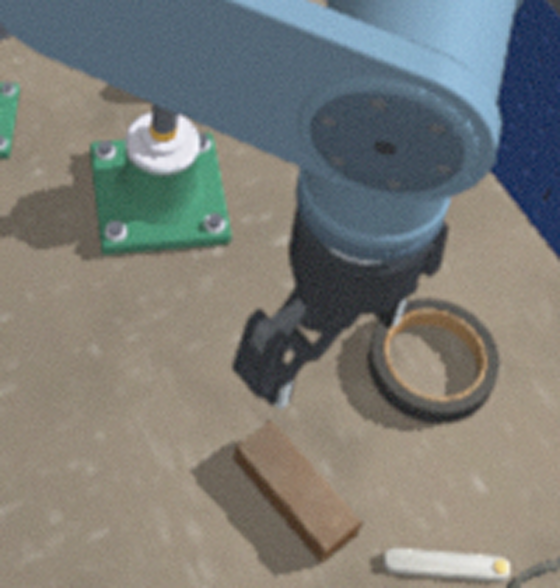

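The block lies flat on the bench at (297,490), clear of the gripper, and the arbor stands seated in the socket at (165,140).

```bash
python3 -c "
from bench import workorder
print(workorder.hand_in())"
```

```text
the job is handed in; nothing more can be done
None
```

The job is handed in, with no verdict returned: the arbor stands flush in the larger green socket, locked by a push of about 30 N held for 0.8 s (sampled peak 31 N), and the block is back on the bench; I did not touch the blue or red holders.

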